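Gauge a camera-support rod: go, then no-go

ROBOT

A 7-joint arm with a two-finger parallel gripper is mounted at the origin on the work surface. World frame = base frame: x ahead of the robot, y to its left, z up, the work surface at z = 0. Lengths are in m, angles in rad, forces in N, time in s.
With the tool pointing down it reaches from about 0.425 to 1.025 m from the base axis. Payload 9.4 kg.
Tool frame: the origin (TCP) lies midway between the tips of the shut fingers; the grasp point (between the pads) lies 19 mm behind it; z points along the fingers, y is the line along which they close (so a half turn about z gives the same grasp; the last joint's range is limited). The gripper opens to 93 mm and grips with 3 to 60 N. Pads are 15 mm wide; open, the fingers measure 128 mm over their backs; the gripper's body (75 mm by 188 mm) begins 65 mm behind the grasp point.
Start: joints at [-1.392, 0.599, -0.003, 1.599, 0.002, 0.943, -0.08], TCP at [0.183, 0.701, 0.188] pointing down, gripper open.
Joint ranges: [-2.57, 2.57], [-0.35, 1.97], [-1.29, 1.29], [0.11, 2.56], [-1.05, 4.19], [0.11, 1.86], [-2.63, 2.63]. Speed limits (rad/s): [2.22, 2.22, 3.01, 3.01, 3.14, 3.14, 3.14].

INTERFACE

Orientations are given as a unit quaternion [x, y, z, w].
In Python, from plant import bot gives the robot as it stands. Calls block until the motion is done:
- bot.move_ptp(position, orientation): joint-space move of the TCP to a pose.
- bot.line_to(position, attitude=None, v=0.15): straight line of the TCP; attitude=None keeps the orientation; v is the mean speed in m/s.
- bot.goto_joints(angles): joint-space move.
- bot.open() and bot.close_gripper(): open the fingers fully, or close them until they stop; the grip force is fixed at half the most.
- bot.dwell(seconds).
- bot.inverse_kinematics(position, orientation): joint angles nearest the present ones, or None.
- bot.get_image(name): name is "side" or "top" or "wrist"; returns a dict with "pixels" (480x640x3 uint8, red, green, blue), "mtx" (3x3 intrinsics, pixels), "cam_to_world" (4x4, takes a point from camera to world coordinates); the wrist camera has in their place "tool_from_camera" (4x4, takes a point from camera to tool coordinates, whose origin is the TCP and whose axes are the flange's). Camera axes: x right, y down, z forward; pixel columns grow to the right and rows downward; lengths in m; the calibration is good to about 2 mm. A picture is of the moment at which its call begins: read the wrist's pose just before it. There is no depth.
A pose or a line that the arm cannot do raises bot.MotionError and nothing moves.
- bot.sign_off(): hands the job in; it is judged then, once.
Readings, each from a call of its own:
- bot.get_clock(): time.
- bot.get_joints(): joint angles.
- bot.get_qd(): joint speeds.
- bot.get_joint_efforts(): joint torques, N m.
- bot.get_tcp_pos(): TCP position.
- bot.get_eef_rot(): TCP orientation.
- bot.get_force(): force on the tool from outside, world axes, zero at the start.
- bot.get_ft_torque(): the same for the moment, N m.
- bot.get_grip_width(): opening from 0.0 (shut) to 1.0 (fully open).
- bot.get_grip_force(): force on a finger pad.
Only numpy, scipy, OpenCV 4.12 (cv2) and the standard library are available. Lean on these libraries where they do the work, as an engineer would, in place of code of your own. Each camera call takes 0.05 s, during which the arm holds its last target. There are 200 camera calls.

TASK

Check the camera rod that stands in the yellow-edged block: keeping it upright, slide it sideways in through the mouth of the green GO gap of the steel gap gauge past the jaws until it touches the back of the throat, bring it out again, then set it into the mouth of the red NO-GO gap and press it straight in, lightly but definitely (about 8 N) for about a second, to show that the gap stops it. Feel your way, and never force the rod on the gauge (20 N is too much). Then stand it fully down in the free hole of the green-edged block, let go of it, and leave everything else where it is.

Things in the scene. Friction and masses are not known exactly. Their poses are not given: they have to be found in the camera images.
- rod_center (a point): centre (half-way up) of the rod to be checked: plain upright aluminium rod, diameter 19 mm, 100 mm long, about 110 g, its z axis along the rod. It stands 20 mm deep in a hole of the yellow-edged block, so its centre is 50 mm above the hole's floor and 30 mm above the block's top
- gauge: stand of the steel double-ended gap gauge: foot 95 x 60 x 10 mm, pillar 14 x 36 mm, clamp screw up to 54 mm above the table. Origin: middle of the foot, on the table, z up; x along the gauge plate, towards its green GO end (red NO-GO end at -x). It holds the plate level, 34 to 46 mm above the table, centred on y = 0, but clamped anywhere within 8 mm of centre along x: this shift is not measured; feel for it
- go_side (a point): point of the stand (gauge frame x = 60 mm, y = 0, 40 mm above the table) at the nominal green GO gap. Along gauge x, all plus the plate's shift: mouth at 66 mm, 32 mm wide; 45 degree lead-ins to 60 mm; flat jaws 20 mm apart from 60 to 45 mm; then a throat 30 mm wide, open above and below, whose back wall is at 16 mm: there the rod's centre is at 25.5 mm. Rigid
- nogo_side (a point): point of the stand (gauge frame x = -60 mm, y = 0, 40 mm above the table) at the nominal red NO-GO gap: mouth at x = -66 mm, 28.5 mm wide; 45 degree lead-ins to -60 mm; there jaws 16.5 mm apart, whose corners stop the rod, centre near x = -64.5 mm (all plus the plate's shift). In both gaps the rod must reach through the whole plate, clear of the foot: its centre 62 to 84 mm above the table
- incoming: fixed dark grey rod block with yellow edges, 130 (x) x 50 (y) x 25 mm, two holes at x = -40 and +40 mm; the rod to be checked stands in the hole at x = -40 mm, the other is empty. Origin: centre of its underside, on the table
- accepted: fixed dark grey rod block with green edges, 130 (x) x 50 (y) x 25 mm, two holes at x = -40 and +40 mm, 80 mm apart; another rod of the same kind already stands in the hole at x = +40 mm. Origin: centre of its underside, on the table
- accepted_pocket (a point): centre of the mouth of the free hole of the green-edged block (x = -40 mm), at the block's top, 25 mm above the table: 20.6 mm in diameter with a 3 mm chamfer, 20 mm deep. Axes as the block's
- spare_rod_center (a point): bystander: centre of the rod already checked, diameter 19 mm, 100 mm long, upright in the green-edged block; leave it there
- tape_roll: bystander: roll of off-white camera tape lying flat, 100 mm diameter, 24 mm high; origin under its centre
- rangefinder: bystander: red and black laser rangefinder lying flat, 115 x 52 x 26 mm; origin under its centre
- lens: bystander: cine lens standing on end, 104 mm diameter, 121 mm high; origin under its centre
- marker: bystander: black pen with blue cap lying along its x axis, 135 mm long, 15 mm thick; origin under its middle
- focus_disc: bystander: white focus marking ring lying flat, 84 mm diameter, 14 mm high; origin under its centre
- rod_clamp: bystander: black rod clamp with red knob, 105 x 34 x 44 mm; origin under its centre
There are look-alikes about, which are no part of the job. Leave any orange look-alike of the part that bears rod_center alone. What is shaped like the accepted but pink is not meant.

How it is judged:
By the outcome, as a careful person would: the job done as asked, in the order asked, and still so for the second after the job is handed in, with the robot touching nothing.
It also fails if it takes over 72 s, if anything falls off the work surface, if the arm or the gripper's body presses on something with over 40 N, if the wrist force passes 120 N, or if a joint passes its speed limit or range.

## Working session

There is one attempt and no reset: what is moved stays moved. The work goes in short steps, each a Python script; the robot and the scene stay as the last script left them, time stands still between calls to the robot, and variables do not carry over. Pictures are saved under pics/ and viewed, at most 10 in all, crops included, and the job is handed in when it is done.

```bash
ls; mkdir -p pics; python3 - <<'E'
from plant import bot
import cv2,numpy as np
for n in("top","side"):
    r=bot.get_image(n); cv2.imwrite(f"pics/{n}0.png",r["pixels"][:,:,::-1]); print(n,r["mtx"].tolist(),np.round(r["cam_to_world"],4).tolist())
print(bot.get_clock(),bot.get_tcp_pos(),bot.get_eef_rot(),bot.get_force(),np.round(bot.get_image("wrist")["tool_from_camera"],4).tolist())
E
```

```text
pics
top [[491.9332458839548, 0.0, 323.5368663234833], [0.0, 491.9332458839548, 239.1288698320712], [0.0, 0.0, 1.0]] [[0.014, -0.9875, 0.1572, 0.4028], [-0.9997, -0.0104, 0.0238, -0.073], [-0.0219, -0.1574, -0.9873, 1.0121], [0.0, 0.0, 0.0, 1.0]]
side [[444.32837848044863, 0.0, 320.8382709735657], [0.0, 444.32837848044863, 241.720348769109], [0.0, 0.0, 1.0]] [[-0.7218, -0.4568, 0.52, 0.0844], [-0.692, 0.4908, -0.5294, 0.4176], [-0.0134, -0.7419, -0.6703, 0.6312], [0.0, 0.0, 0.0, 1.0]]
0.1 [0.18334589 0.70095872 0.1873385 ] [ 1.27532887e-01  9.91834101e-01 -6.92452537e-04 -1.34782087e-05] [-0.03601404  1.14207534 -0.38633495] [[0.0003, -0.9578, -0.2875, 0.081], [1.0, 0.0003, -0.0, 0.0001], [0.0001, -0.2875, 0.9578, -0.1971], [0.0, 0.0, 0.0, 1.0]]
```

View pics/top0.png

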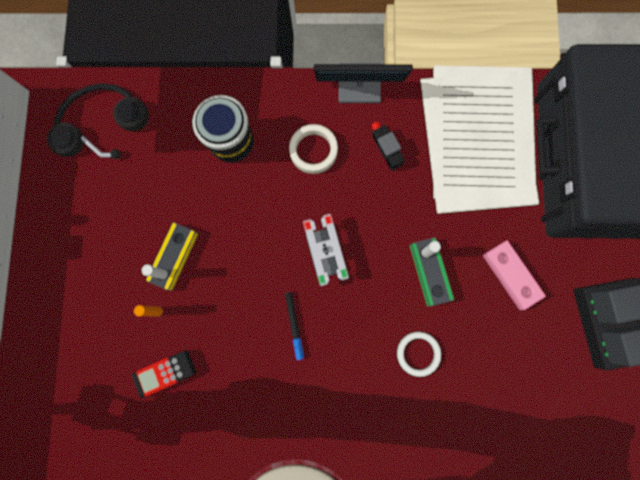

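View pics/side0.png

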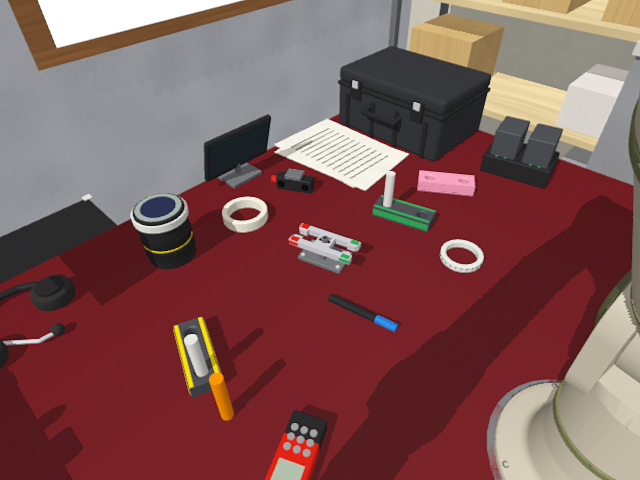

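The top view shows the rod's top at (148,270) in the yellow block. The gauge is at about (326,250) with its green end towards the robot (down in the image). The spare rod's top is at (433,247) and the green block's free hole is at (437,291). An orange look-alike stands at (140,311), close to the rod.

```bash
cat >h.py <<'E'
from plant import bot
import cv2,numpy as np
from scipy.spatial.transform import Rotation as R
def ray(uv,K,T,z):
    d=T[:3,:3]@np.linalg.solve(K,[*uv,1.]); return T[:3,3]+d*(z-T[2,3])/d[2]
def down(psi):  # tool pointing down, tool y at angle psi(world), psi mod pi
    y=np.array([np.cos(psi),np.sin(psi),0]);z=np.array([0,0,-1.]);return R.from_matrix(np.c_[np.cross(y,z),y,z]).as_quat()
def wrist(name):
    p=bot.get_tcp_pos();q=bot.get_eef_rot();r=bot.get_image("wrist")
    W=np.eye(4);W[:3,:3]=R.from_quat(q).as_matrix();W[:3,3]=p
    T=W@r["tool_from_camera"];cv2.imwrite(f"pics/{name}.png",r["pixels"][:,:,::-1]);np.savez(name+".npz",K=r["mtx"],T=T);return r["pixels"],r["mtx"],T
E
python3 - <<'E'
from h import *
r=bot.get_image("top");K,T=r["mtx"],r["cam_to_world"]
for n,u,z in [("rodtop",(148,270),.105),("ytop corners",(178,224),.025),("",(197,230),.025),("",(166,290),.025),("",(146,284),.025),("yhole",(178,238),.025),("orange",(139,311),.1),("g red",(309,226),.046),("g red",(328,219),.046),("g gr",(322,280),.046),("g gr",(343,273),.046),("gctr",(326,250),.05),("spare",(433,247),.105),("free",(437,291),.025),("gb",(411,242),.025),("",(435,238),.025),("",(453,299),.025),("",(429,305),.025)]: print(n,np.round(ray(u,K,T,z),4))
im=r["pixels"][:,:,::-1]
tiles=[cv2.resize(im[y-45:y+45,x-45:x+45],(395,395),interpolation=cv2.INTER_CUBIC) for x,y in((165,265),(326,250))]
cv2.imwrite("pics/c1.png",np.hstack(tiles))
print(bot.get_joints())
E
```

```text
rodtop [0.4856 0.2753 0.105 ]
ytop corners [0.5883 0.2505 0.025 ]
 [0.5762 0.2105 0.025 ]
 [0.4529 0.2666 0.025 ]
 [0.4645 0.308  0.025 ]
yhole [0.5592 0.2487 0.025 ]
orange [0.4098 0.2886 0.1   ]
g red [ 0.5829 -0.0203  0.046 ]
g red [ 0.5975 -0.0581  0.046 ]
g gr [ 0.4754 -0.0478  0.046 ]
g gr [ 0.4896 -0.0889  0.046 ]
gctr [ 0.5343 -0.055   0.05  ]
spare [ 0.5346 -0.2543  0.105 ]
free [ 0.4579 -0.2764  0.025 ]
gb [ 0.556  -0.2262  0.025 ]
 [ 0.5647 -0.2747  0.025 ]
 [ 0.4425 -0.3076  0.025 ]
 [ 0.4301 -0.26    0.025 ]
[-1.39171464  0.59983516 -0.00254858  1.59978559  0.0017986   0.9429127
 -0.07978529]
```

```bash
python3 - <<'E'
from h import *
psi=np.radians(105)
for p in[(.4856,.2753,.25),(.4856,.2753,.041),(.45,-.07,.056),(.65,-.02,.056),(.458,-.276,.041)]: 
    s=bot.inverse_kinematics(p,down(psi)); print(None if s is None else np.round(s,2))
bot.move_ptp((.4856,.2753,.22),down(psi))
im,K,T=wrist("w1"); print(K,bot.get_clock(),bot.get_force(),np.round(T,4).tolist())
E
```

```text
[-0.58  0.33 -0.05  1.91  0.02  0.9   1.19]
[-0.53  0.61 -0.13  2.1   0.18  0.44  1.04]
[ 0.15  0.52 -0.16  2.31  0.25  0.33  1.6 ]
[ 0.05  0.67 -0.16  1.87  0.17  0.61  1.61]
[ 0.7   0.62 -0.37  2.14  0.49  0.47  1.78]
[[395.01705327   0.         325.10364627]
 [  0.         395.01705327 239.46373068]
 [  0.           0.           1.        ]] 2.1417 [-0.25296656  0.24636713 -0.10441328] [[-0.2601, 0.9248, 0.2775, 0.4072], [0.9656, 0.2492, 0.0748, 0.2557], [0.0001, 0.2874, -0.9578, 0.417], [0.0, 0.0, 0.0, 1.0]]
```

View pics/w1.png

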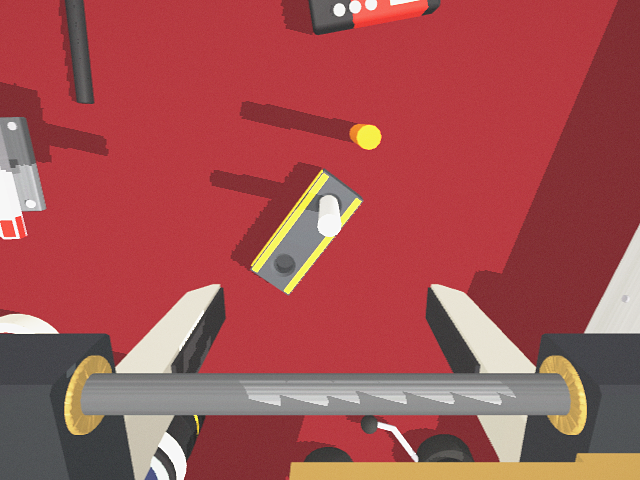

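View pics/c1.png

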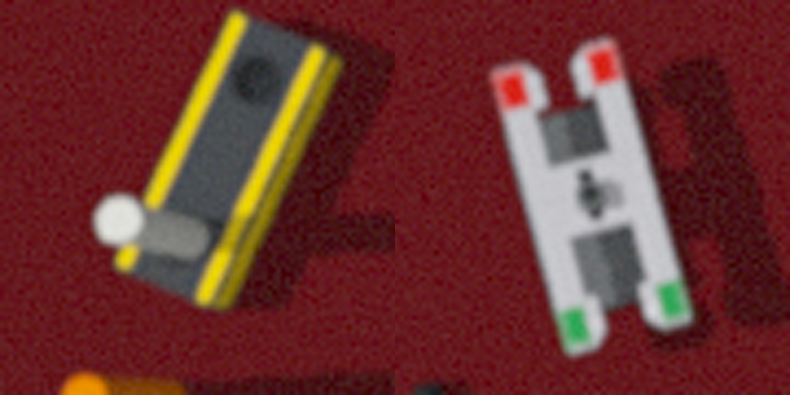

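```bash
python3 - <<'E'
from h import *
d=np.load("w1.npz");K,T=d["K"],d["T"]
im=cv2.imread("pics/w1.png"); c=cv2.resize(im[160:310,230:400],None,fx=3.5,fy=3.5,interpolation=cv2.INTER_CUBIC);cv2.imwrite("pics/c2.png",c)
for n,u,z in[("rodtop",(329,226),.105),("hole",(285,264),.025),("orange",(369,137),.1)]: print(n,np.round(ray(u,K,T,z),4))
r=bot.get_image("top");K,T=r["mtx"],r["cam_to_world"]
P=[ray((281+(x-395)*90/395,205+y*90/395),K,T,.046)[:2] for x,y in((492,72),(615,40),(572,353),(692,320))]
a,b,c,e=P;red=(a+b)/2;gr=(c+e)/2;x=gr-red;print(red,gr,np.degrees(np.arctan2(x[1],x[0])),np.linalg.norm(x),[np.degrees(np.arctan2(*(v)[::-1])) for v in(c-a,e-b)])
print("scr",ray((325.9,249),K,T,.054))
E
```

```text
rodtop [0.4856 0.2802 0.105 ]
hole [0.5579 0.2525 0.025 ]
orange [0.4098 0.2918 0.1   ]
[ 0.59985591 -0.0362662 ] [ 0.47239749 -0.07340894] -163.75331657933188 0.13276005883666464 [np.float64(-163.23629735147227), np.float64(-164.27292123204603)]
scr [ 0.53575643 -0.0548426   0.054     ]
```

View pics/c2.png

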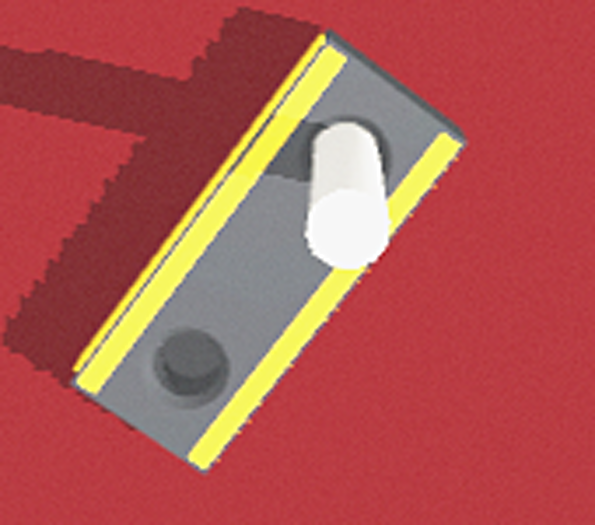

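The crop puts the rod's top centre at (329.1,225.4) in the wrist image and the empty hole at (284.6,265). So the rod is at about (0.485, 0.279) and upright. Next I grasp it, check the side force, and lift.

```bash
python3 - <<'E'
from h import *
q=down(np.radians(105)); y=np.array([np.cos(np.radians(105)),np.sin(np.radians(105)),0]);x=np.array([-y[1],y[0],0])
F=lambda:np.round([bot.get_force()@x,bot.get_force()@y,bot.get_force()[2]],2)
bot.line_to((.485,.279,.13),q,v=.2);bot.line_to((.485,.279,.041),v=.12);bot.dwell(.2);print("pre",F())
bot.close_gripper();bot.dwell(.2);print("closed",F(),bot.get_ft_torque(),bot.get_grip_width(),bot.get_grip_force(),bot.get_tcp_pos(),bot.get_clock())
E
```

```text
pre [-0.31 -0.42  0.07]
closed [ 0.21 -0.18 -0.44] [ 0.03002416  0.05502176 -0.06139885] 0.19420121547045374 29.99218314886093 [0.48499501 0.27897781 0.04098314] 5.2333
```

```bash
python3 - <<'E'
from h import *
q=down(np.radians(105))
bot.line_to((.485,.279,.13),v=.15);print(bot.get_force(),bot.get_grip_width())
bot.move_ptp((.546,.021,.22),q);bot.dwell(.2)
im,K,T=wrist("w2");print(bot.get_force(),bot.get_ft_torque(),bot.get_clock())
c=cv2.resize(cv2.imread("pics/w2.png")[40:300,180:500],None,fx=2.3,fy=2.3,interpolation=cv2.INTER_CUBIC);cv2.imwrite("pics/c3.png",c)
E
```

```text
[ 0.10006931 -0.20482452 -0.6712232 ] 0.20221674626725478
[ 0.31194831  0.3011892  -1.14087368] [ 0.04710902 -0.04770561  0.03071002] 7.3083
```

View pics/c3.png

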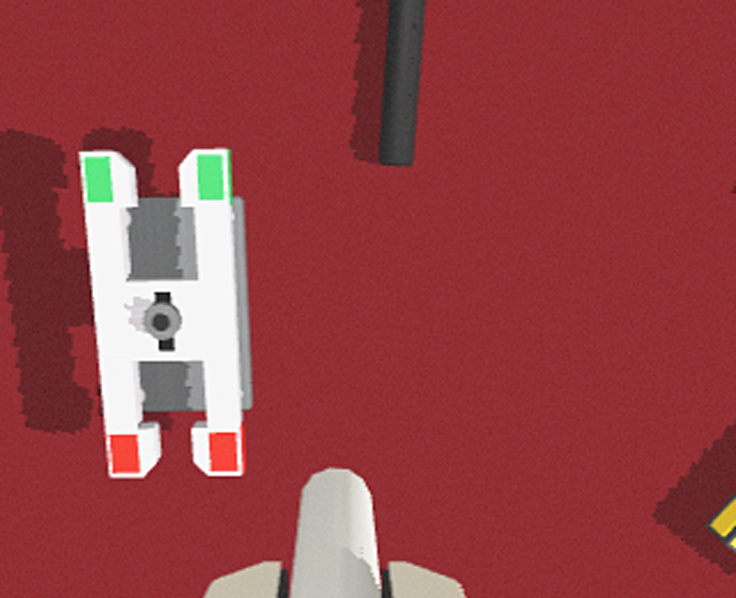

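The gauge in the crop: green mouth corners (79,153) and (229,150), red mouth corners (110,477) and (243,474), and clamp screw (161,321). The pen lies well to one side.

```bash
python3 - <<'E'
from h import *
d=np.load("w2.npz");K,T=d["K"],d["T"]
f=lambda x,y,z=.046:ray((180+x/2.3,40+y/2.3),K,T,z)[:2]
g=(f(79,153)+f(229,150))/2;r=(f(110,477)+f(243,474))/2;a=(f(137,190)+f(180,190))/2;b=(f(160,440)+f(192,440))/2
for p,o in((g,r),(a,b)): v=p-o;print(p,o,(p+o)/2,np.linalg.norm(v),np.degrees(np.arctan2(v[1],v[0])))
print("left/right",[np.degrees(np.arctan2(*(p-q)[::-1])) for p,q in((f(79,153),f(110,477)),(f(229,150),f(243,474)))])
print("screw",f(161,321,.054),"foot r corners",f(238,198,.01),f(250,408,.01))
E
```

```text
[ 0.47321608 -0.06856763] [ 0.59955874 -0.03208717] [ 0.53638741 -0.0503274 ] 0.13150396671534453 -163.89433517852834
[ 0.48674239 -0.06390515] [ 0.58418777 -0.03564566] [ 0.53546508 -0.04977541] 0.10146033907077093 -163.82766510122286
left/right [np.float64(-163.66597750116958), np.float64(-164.12315024182848)]
screw [ 0.53511479 -0.05110444] foot r corners [ 0.48287682 -0.03660129] [ 0.57168859 -0.00973325]
```

```bash
cat >>h.py <<'E'
yaw=np.radians(196.15);C=np.array([.5364,-.0503]);ex=np.array([np.cos(yaw),np.sin(yaw)]);ey=np.array([-ex[1],ex[0]]);Q=down(yaw-np.pi/2)
P=lambda x,y,z:np.r_[C+x*ex+y*ey,z]
def fr(b=0): f=np.mean([bot.get_force() for _ in range(3)],0)-b; return np.array([f[:2]@ex,f[:2]@ey,f[2]])
def go(x,y,z,v=.15): bot.line_to(P(x,y,z),Q,v=v)
def slide(x,y,z,sgn,xend,bias,touch,step=.001,v=.025,kmax=150):
    """advance x by sgn*step, yielding sideways to the felt force, until stopped with `touch` N or at xend"""
    log=[]
    for k in range(kmax):
        f=fr(bias);r=-sgn*f[0];log.append((x*1e3,y*1e3,*f))
        if np.linalg.norm(f[:2])>12: break
        side=abs(f[1])>1.
        if side: y+=np.sign(f[1])*min(.0007,.0002*abs(f[1]))
        if r>touch and not(abs(f[1])>.35*r): break
        if r<touch: x+=sgn*(step if r<1.2 else step/3)
        if sgn*(x-xend)>0: break
        go(x,y,z,v)
    return x,y,np.array(log)
E
python3 - <<'E'
from h import *
bot.move_ptp(P(.090,0,.12),Q);go(.090,0,.056);bot.dwell(.3)
b=bot.get_force();print(b,bot.get_clock())
x,y,L=slide(.090,0,.056,-1,.010,b,3)
np.set_printoptions(suppress=True,linewidth=120);print(x,y,bot.get_clock(),bot.get_tcp_pos(),bot.get_ft_torque(),bot.get_grip_width());print(np.round(L[::3] if len(L)>45 else L,2));print(np.round(L[-6:],2))
E
```

```text
[ 0.00178995  0.84192474 -1.50389019] 8.9
0.02499999999999994 0.004673045807046421 26.15 [ 0.51295539 -0.06178092  0.05589543] [-0.04090522  1.00876125  0.04079161] 0.19755884151067943
[[90.    0.    0.    0.    0.  ]
 [87.    0.46  0.43  0.9   1.15]
 [84.    0.46  0.04 -0.05 -0.61]
 [81.    0.69  0.39  0.99 -0.52]
 [78.    0.69 -0.18  1.19 -0.33]
 [75.    0.93  0.19  1.12  0.87]
 [72.    1.63  0.08  1.99  0.13]
 [69.    2.03  0.63  0.14  0.21]
 [66.    2.38  0.8   0.86 -0.36]
 [63.67  2.59  0.51  0.47 -0.37]
 [61.33  2.36  1.51 -2.36 -0.03]
 [59.67  1.89  0.98  0.14  1.41]
 [56.67  1.89  0.2   0.39 -0.02]
 [53.67  1.89  0.14  0.59  0.42]
 [50.67  2.12  0.73  0.69  0.88]
 [47.67  1.73 -0.53  0.82  0.32]
 [44.67  1.73  0.73  1.22  0.31]
 [41.67  2.23  0.25  0.7   0.13]
 [38.67  2.45  0.61  1.45  0.12]
 [35.67  3.23  0.29  1.05  0.59]
 [32.67  3.44  0.29  0.72 -0.05]
 [29.67  3.72  1.91  1.29 -0.57]
 [27.33  4.21  0.58  1.01 -0.02]
 [25.    4.67  4.03  0.58  1.95]]
[[29.33  3.98 -0.09  1.17  0.31]
 [28.33  4.21  0.2   0.6  -0.57]
 [27.33  4.21  0.58  1.01 -0.02]
 [26.33  4.42 -0.18  0.61  0.43]
 [25.33  4.42  2.91  1.29  0.75]
 [25.    4.67  4.03  0.58  1.95]]
```

```bash
python3 - <<'E'
from h import *
go(.028,.0046,.056,.03);go(.036,.0017,.056,.05);bot.dwell(.25)
b=np.mean([(bot.dwell(.02),bot.get_force())[1] for _ in range(6)],0);print(b,bot.get_clock())
x,y,L=slide(.036,.0017,.056,1,.061,b,4,step=.002,v=.03)
print(x,y,bot.get_clock());print(np.round(L,2))
if x>.06:
    go(.078,.0017,.056);go(.090,.0017,.056);print(fr(b),bot.get_clock())
E
```

```text
[ 0.06860275  0.51105776 -1.38376081] 27.0667
0.06200000000000002 0.0019129761611632197 30.0667
[[ 3.60e+01  1.70e+00 -2.00e-01 -4.90e-01  2.50e-01]
 [ 3.80e+01  1.70e+00 -3.50e-01 -4.10e-01  1.60e-01]
 [ 4.00e+01  1.70e+00 -7.00e-02 -2.00e-02 -1.06e+00]
 [ 4.20e+01  1.70e+00  1.30e-01  8.80e-01  9.50e-01]
 [ 4.40e+01  1.70e+00  3.80e-01  9.50e-01  5.70e-01]
 [ 4.60e+01  1.70e+00 -8.00e-02  6.10e-01  3.60e-01]
 [ 4.80e+01  1.70e+00  1.80e-01  3.70e-01  4.90e-01]
 [ 5.00e+01  1.70e+00 -6.70e-01  8.70e-01  3.20e-01]
 [ 5.20e+01  1.70e+00 -8.50e-01  9.60e-01 -1.50e-01]
 [ 5.40e+01  1.70e+00  4.00e-01  2.10e-01  4.40e-01]
 [ 5.60e+01  1.70e+00 -6.90e-01  5.80e-01  3.30e-01]
 [ 5.80e+01  1.70e+00 -6.60e-01  1.06e+00 -2.00e-01]
 [ 6.00e+01  1.91e+00 -4.20e-01  9.00e-02  7.50e-01]]
[-0.59587944  1.4239478   0.69830522] 30.5833
```

```bash
python3 - <<'E'
from h import *
go(.090,.0017,.12,.25);bot.line_to(P(-.090,.0017,.12),Q,v=.25);go(-.090,.0017,.056,.2);go(-.075,.0017,.056,.1);bot.dwell(.3)
m=lambda n=6:np.mean([(bot.dwell(.02),bot.get_force())[1] for _ in range(n)],0)
b=m();print(b,bot.get_clock())
x,y,L=slide(-.075,.0017,.056,1,-.058,b,3,step=.001,v=.025)
print(x,y,bot.get_clock());print(np.round(L,2))
fs=[]
for k in range(12):
    f=m(4)-b;r=-f[:2]@ex;s=f[:2]@ey;fs.append((round(x*1e3,2),round(y*1e3,2),round(r,2),round(s,2)))
    if r>7.3 or x>-.058: break
    if abs(s)>1.5: y+=np.sign(s)*.0002
    x+=.0004 if r<5.5 else .00025
    go(x,y,.056,.02)
print(fs,bot.get_clock())
t=bot.get_clock();h=[]
while bot.get_clock()-t<1.15:
    f=m(4)-b;h.append((round(-f[:2]@ex,2),round(f[:2]@ey,2)))
print(h,bot.get_tcp_pos(),bot.get_ft_torque(),bot.get_grip_width(),bot.get_clock())
E
```

```text
[-0.2061006  -0.12259694 -1.38372322] 33.025
-0.06233333333333332 0.0010944092961230373 36.525
[[-7.500e+01  1.700e+00 -1.060e+00 -5.900e-01 -3.400e-01]
 [-7.400e+01  1.700e+00 -8.200e-01 -1.020e+00  9.600e-01]
 [-7.300e+01  1.500e+00  1.000e-01 -2.300e-01 -1.800e-01]
 [-7.200e+01  1.500e+00 -6.800e-01  3.400e-01  6.800e-01]
 [-7.100e+01  1.500e+00 -3.200e-01  4.300e-01  4.800e-01]
 [-7.000e+01  1.500e+00 -9.000e-02  2.500e-01 -1.100e-01]
 [-6.900e+01  1.500e+00 -3.000e-01  3.100e-01  2.700e-01]
 [-6.800e+01  1.500e+00 -1.310e+00 -3.000e-01  9.400e-01]
 [-6.767e+01  1.500e+00 -4.200e-01  8.900e-01 -1.200e-01]
 [-6.667e+01  1.500e+00  1.000e-01 -7.700e-01  2.600e-01]
 [-6.567e+01  1.500e+00 -3.400e-01 -9.600e-01 -3.300e-01]
 [-6.467e+01  1.500e+00  4.400e-01 -1.800e-01 -8.000e-02]
 [-6.367e+01  1.500e+00 -8.000e-01  2.000e-02 -3.100e-01]
 [-6.267e+01  1.500e+00 -1.870e+00 -2.010e+00 -7.900e-01]
 [-6.233e+01  1.090e+00 -4.070e+00  8.000e-02 -8.100e-01]]
[(-62.33, np.float64(1.09), np.float64(3.68), np.float64(-0.26)), (-61.93, np.float64(1.09), np.float64(5.74), np.float64(0.68)), (-61
[... 733 characters left out ...]
.61), np.float64(-0.18)), (np.float64(7.19), np.float64(0.02)), (np.float64(7.01), np.float64(0.81)), (np.float64(6.96), np.float64(0.08)), (np.float64(6.95), np.float64(0.45)), (np.float64(7.02), np.float64(-0.05)), (np.float64(6.53), np.float64(0.06)), (np.float64(6.77), np.float64(0.18)), (np.float64(6.59), np.float64(0.14)), (np.float64(6.79), np.float64(0.01)), (np.float64(6.65), np.float64(-0.26)), (np.float64(6.72), np.float64(0.44)), (np.float64(6.8), np.float64(-0.26)), (np.float64(6.62), np.float64(0.36)), (np.float64(6.91), np.float64(0.91)), (np.float64(6.42), np.float64(0.22))] [ 0.59495798 -0.03454082  0.05631724] [ 0.51479487 -1.72013455 -0.01552949] 0.19713259543882572 41.525
```

The push levelled off at 6.7 N because the rod turns slightly in the pads. I'll back off, measure its lean with the wrist camera, and compensate with a gripper tilt. Then I'll press again lower down, where the lever is shorter.

```bash
python3 - <<'E'
from h import *
go(-.078,.0011,.056,.08);go(-.115,.0011,.10,.2);bot.dwell(.15)
wrist("w3");print(bot.get_clock())
a=cv2.imread("pics/w2.png");b=cv2.imread("pics/w3.png")
for i in(a,b):
    for c in(318,325,332):
        col=i[200:300,c].astype(int);print(c,[200+k for k in range(1,100) if abs(col[k]-col[k-1]).max()>35])
t=[cv2.resize(i[190:340,260:390],(390,450),interpolation=cv2.INTER_CUBIC) for i in(a,b)];cv2.imwrite("pics/c4.png",np.hstack(t))
E
```

```text
42.5417
318 [245, 246]
325 [243, 244]
332 [244, 245]
318 [248, 249]
325 [246, 247]
332 [247, 248]
```

View pics/c4.png

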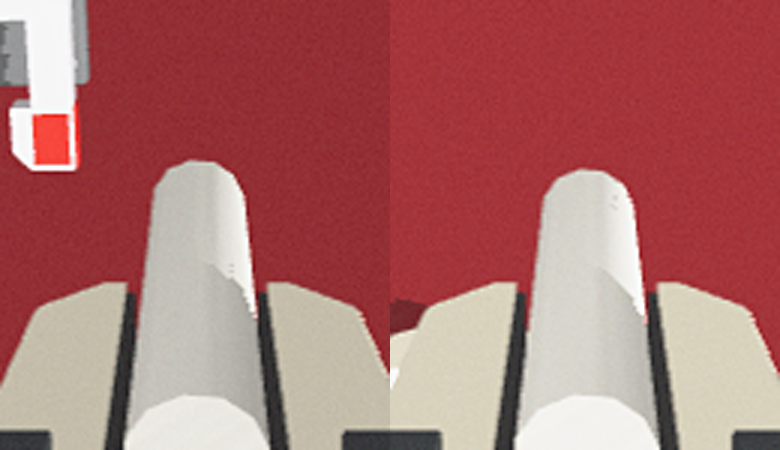

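```bash
cat >>h.py <<'E'
Q=(R.from_rotvec(-np.r_[ey,0]*np.radians(1.4))*R.from_quat(Q)).as_quat()
m=lambda n=5:np.mean([(bot.dwell(.02),bot.get_force())[1] for _ in range(n)],0)
E
python3 - <<'E'
from h import *
y=.0011;z=.050
go(-.085,y,z,.15);go(-.070,y,z,.08);bot.dwell(.2);b=m(8);print(b,bot.get_clock())
x,y,L=slide(-.070,y,z,1,-.056,b,3,step=.001,v=.025);print(np.round(L[-5:],2),bot.get_clock())
fs=[]
for k in range(8):
    f=m(3)-b;r=-f[:2]@ex;fs.append(np.round((x*1e3,r,f[:2]@ey),2).tolist())
    if r>7.4: break
    x+=.0004 if r<6 else .00025
    go(x,y,z,.02)
t=bot.get_clock();h=[]
while bot.get_clock()-t<1.1: h.append(round(float(-(m(5)-b)[:2]@ex),2))
print(fs,h,bot.get_clock())
go(-.085,y,z,.1);go(-.095,y,.12,.25)
bot.move_ptp((.465,-.21,.22),Q);bot.dwell(.1);wrist("w4");print(bot.get_clock())
cv2.imwrite("pics/c5.png",cv2.resize(cv2.imread("pics/w4.png")[60:310,60:380],None,fx=2.3,fy=2.3,interpolation=cv2.INTER_CUBIC))
E
```

```text
[ 0.03803217 -0.06809925 -1.12131012] 43.75
[[-6.50e+01  1.10e+00  2.10e-01  3.10e-01 -1.50e-01]
 [-6.40e+01  1.10e+00  7.60e-01  3.30e-01 -6.90e-01]
 [-6.30e+01  1.10e+00 -7.60e-01  5.00e-02 -6.80e-01]
 [-6.20e+01  1.10e+00 -1.14e+00 -2.40e-01 -9.00e-01]
 [-6.10e+01  1.10e+00 -3.86e+00 -1.10e-01 -1.20e+00]] 46.0
[[-61.0, 3.08, 0.48], [-60.6, 5.02, 0.15], [-60.2, 5.57, 0.46], [-59.8, 5.92, 0.18], [-59.4, 6.63, 0.09], [-59.15, 6.94, -0.08], [-58.9, 6.8, 0.2], [-58.65, 7.3, 0.1]] [7.22, 7.7, 7.26, 7.31, 7.14, 6.99, 7.51, 6.67, 7.12, 7.1, 6.81, 7.01, 6.82, 7.22] 49.5667
51.6
```

View pics/c5.png

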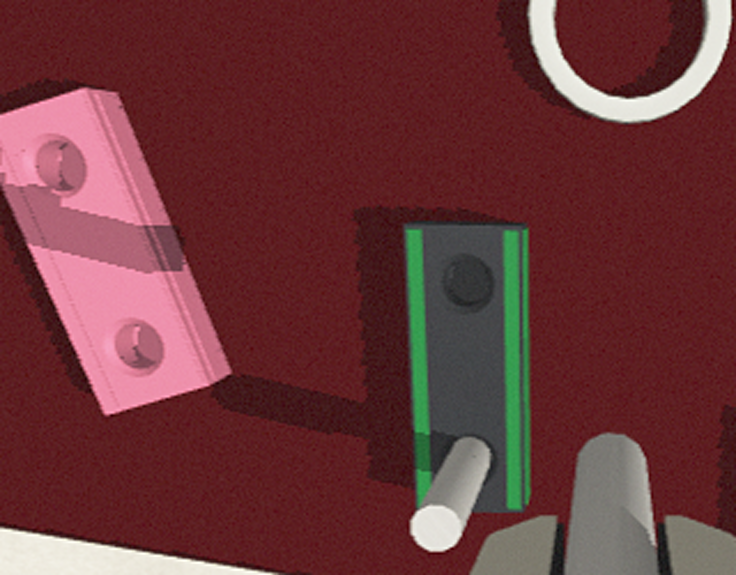

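The crop shows the free hole's mouth at (468,283), which is wrist pixel (263.5,183). The held rod's bottom rim is at (610,433), which is (325,248.3). I'll compute the pocket and rod-bottom offsets and then insert.

```bash
python3 - <<'E'
from h import *
for n,u in(("w2",(325,243.7)),("w3",(325,246.7)),("w4",(325,248.3))):
    d=np.load(n+".npz");K,T=d["K"],d["T"]
    tcp=np.array({"w2":(.546,.021,.22),"w3":P(-.115,.0011,.10),"w4":(.465,-.21,.22)}[n])
    o=(ray(u,K,T,tcp[2]-.036)-tcp)[:2]; e=T[:2,0]/np.linalg.norm(T[:2,0]); xe=np.array([e[1],-e[0]]) ; xe=xe*np.sign(xe@ex)
    print(n,o@ex*1e3-9.5,o@ey*1e3)
f=lambda x,y,z:ray((60+x/2.3,60+y/2.3),K,T,z)
print("pocket",f(468,283,.025),"corners",[np.round(f(*c,.025)[:2],4) for c in((405,230),(520,230),(520,508))],"spare",f(436,528,.105), bot.get_tcp_pos(),bot.get_clock())
E
```

```text
w2 -1.331735735493215 -2.147805916245452
w3 -0.5022063116430839 -0.445640283172638
w4 -4.57212360287265 -1.4762197563581057
pocket [ 0.45746971 -0.2742354   0.025     ] corners [array([ 0.4431, -0.3054]), array([ 0.4294, -0.2584]), array([ 0.5514, -0.2262])] spare [ 0.53556769 -0.25468632  0.105     ] [ 0.4659624  -0.20873154  0.2192463 ] 51.6
```

```bash
python3 - <<'E'
from h import *
p=np.array([.4551,-.2754,.12]);bot.move_ptp(p,Q);p[2]=.064;bot.line_to(p,v=.12);bot.dwell(.2);b=m(6);print(bot.get_tcp_pos(),bot.get_clock())
L=[]
for k in range(40):
    f=m(2)-b;L.append(np.round([*(p*1e3),*f],1).tolist())
    if f[2]>8 and np.linalg.norm(f[:2])<2 or f[2]>15 or p[2]<.0385 or bot.get_clock()>64: break
    l=np.linalg.norm(f[:2])
    if l>1: p[:2]+=f[:2]/l*min(.0008,.0003*l)
    if f[2]<6: p[2]-=.002 if f[2]<2.5 else .0008
    bot.line_to(p,v=.04)
print(*L,sep="\n");print(bot.get_tcp_pos(),bot.get_clock())
E
```

```text
[ 0.45541091 -0.27556437  0.06461375] 53.0667
[455.1, -275.4, 64.0, -0.8, 0.1, 0.1]
[455.1, -275.4, 62.0, -0.6, 0.3, 0.1]
[455.1, -275.4, 60.0, -0.1, -0.3, 3.6]
[455.1, -275.4, 59.2, 0.9, -2.0, -0.0]
[455.4, -276.0, 57.2, 1.4, -2.9, -0.7]
[455.7, -276.7, 55.2, -0.6, -1.0, -0.7]
[455.6, -277.0, 53.2, -0.4, 0.4, 0.0]
[455.6, -277.0, 51.2, 0.1, 0.9, 0.7]
[455.6, -277.0, 49.2, 0.4, 0.1, 0.6]
[455.6, -277.0, 47.2, 0.1, -0.1, 0.6]
[455.6, -277.0, 45.2, -0.4, 0.6, 0.1]
[455.6, -277.0, 43.2, -0.5, 0.3, 0.3]
[455.6, -277.0, 41.2, -0.7, 0.7, 0.3]
[455.4, -276.8, 39.2, -1.7, 2.1, 17.4]
[ 0.45615758 -0.27708915  0.04045653] 56.7833
```

```bash
python3 - <<'E'
from h import *
p=np.array([.4555,-.2769,.0405]);bot.line_to(p,v=.05);print(bot.get_force());bot.open();p[2]=.15;bot.line_to(p,v=.15);p[2]=.21;bot.line_to(p,v=.2);bot.dwell(.15)
wrist("w5");print(bot.get_clock(),bot.get_grip_width())
cv2.imwrite("pics/c6.png",cv2.resize(cv2.imread("pics/w5.png")[60:330,160:480],None,fx=2,fy=2))
E
```

```text
[0.13484586 0.6549529  4.03727238]
59.8167 1.0038579719055487
```

View pics/c6.png

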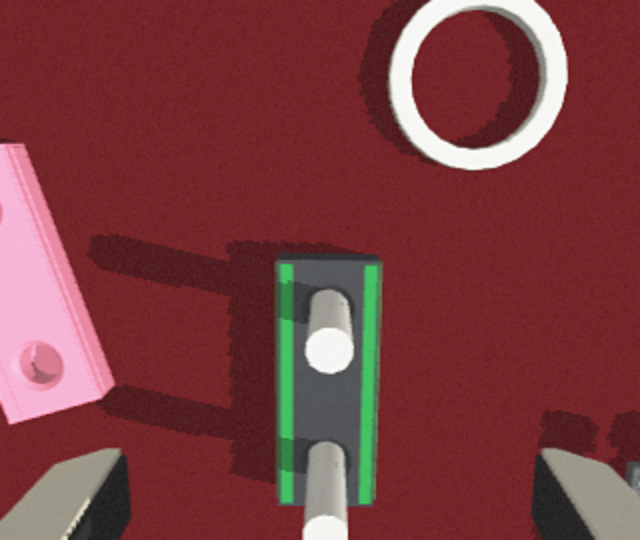

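The checked rod stands upright in the free hole, with its top at (330,350) in the crop. Its shadow is as long as the spare rod's, the spare is undisturbed, and the gripper is clear.

```bash
python3 -c "
from plant import bot
print(bot.sign_off(),bot.get_clock())"
```

```text
the job is handed in; nothing more can be done
the job is handed in; nothing more can be done
```

I handed the job in at about 60 s: the rod went through GO to the back of the throat (about 4 N) and came out freely, NO-GO stopped it at about 7 N for a second (short of the 8 N asked, because it began turning slightly in the pads), and it now stands released and fully down in the green-edged block.

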